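# Close and lock the sheet gauge of a padding bed

### The job

Bring the sliding steel gauge up to the pad of sheets and lock it: push its black-sleeved post along the long leg of the L-shaped slot until it reaches the corner, then push it sideways along the short leg until it is fully home at the end. Push it gently and never grip it, and leave the glue bottle, the tape roll and the tin where they stand.

Things in the scene. Friction and masses are not known exactly. Their poses are not given: they have to be found in the camera images.
- bed: Fixed padding bed with a grey deck 360 mm (x) by 370 mm (y), 30 mm high. Origin on the bench under it; x axis along the short leg (corner to home end), y axis along the long leg (towards the corner), z up. A raised aluminium plate, top 50 mm above the bench, covers x -150 to -20, y -145 to 85 mm and has the L-shaped slot, 24 mm wide.
- corner (a point): Middle of the slot's corner, on the plate's top. The long leg runs from here 120 mm towards the bed's -y (post centre at the open end), the short leg 45 mm towards the bed's +x.
- home (a point): Where the post's axis stands when fully home at the end of the short leg, on the plate's top, 45 mm from the corner. Beyond the plate (bed x 8 to 178 mm) stand the gauge, an upright steel bar whose top is 78 mm above the bench, the fixed white pad of sheets (64 mm) and a stop rail (75 mm).
- post (a point): Centre of the black sleeve of the upright post, 78 mm above the bench. The sleeve is 26 mm in diameter, from 6 to 50 mm above the aluminium plate; below it an 18 mm steel pin runs in the slot with 3 mm of play to each side. The post cannot be lifted and does not tilt.
- gauge (a joint): Travel of gauge and post along the long leg (bed +y), in m: 0 at the open end, 0.123 hard against the far end; 0.117 or more lets the pin turn the corner into the short leg. Sliding friction about 3 N; it stays where it is left.
- latch (a joint): Travel of the post along the short leg (bed +x), in m: 0 in the long leg, 0.045 hard against the home end. Sliding friction about 2 N; it stays where it is left. Before the corner the slot's wall stops it at about 0.003.
- glue_base (a point): Underside centre of the white glue bottle standing on the deck behind the gauge: 42 mm in diameter, 110 mm high. Not to be disturbed.
- tape_base (a point): Underside centre of the roll of brown tape lying on the bench: 84 mm in diameter, 25 mm high. Not to be disturbed.
- tin_base (a point): Underside centre of the metal tin standing on the deck beside the plate, past the corner: 60 by 45 mm, 35 mm high. Not to be disturbed.

How it is judged:
On the way:
1. the post has been pushed along the long leg to the corner (value of joint gauge above 0.112 m and value of joint latch below 0.015 m), for 0.05 s.
At the end, for the whole second after the job is handed in: The post is at the home end of the short leg (within 5 mm of its 45 mm travel), the gauge is closed against the pad (115 mm or more of travel), and the bottle, the roll and the tin stand within 15 mm of where they started (value of joint gauge above 0.115 m and value of joint latch above 0.04 m and distance of each of glue_base, tape_base, tin_base from where it was at the start of the episode below 0.015 m); the robot touches nothing.
It fails at once if the post or any other part of the bed is gripped or pressed hard (over 35 N from the fingers) (contact force between the fingers and bed above 35 N).
It fails at once if the glue bottle, the tape roll or the tin is moved by more than 15 mm or lifted (distance of any of glue_base, tape_base, tin_base from where it was at the start of the episode above 0.015 m).
It also fails if it takes over 48 s, if anything falls off the work surface, if the arm or the gripper's body presses on something with over 40 N, if the wrist force passes 120 N, or if a joint passes its speed limit or range.

### The arm

A 6-joint arm with a two-finger parallel gripper is mounted at the origin on the work surface. World frame = base frame: x ahead of the robot, y to its left, z up, the work surface at z = 0. Lengths are in m, angles in rad, forces in N, time in s.
With the tool pointing down it reaches from about 0.25 to 0.775 m from the base axis. Payload 4 kg.
Tool frame: the origin (TCP) lies on the centre line of the jaws, within the pads' length; the fingertips stand manip.nose_length ahead of it and the grasp point (between the pads) is the TCP (manip.nose_length is the distance from the TCP to the fingertips, in m); z points along the fingers, y is the line along which they close (so a half turn about z gives the same grasp; the last joint's range is limited). The gripper opens to 85 mm and grips with 20 to 120 N. Pads are 22 mm wide; open, the fingers measure 114 mm over their backs; the gripper's body (76 mm by 85 mm) begins 54 mm behind the grasp point. The pads swing forward as they close: fully open they stand 13 mm farther back than shut.
Start: joints at [1.11, 0.087, 1.371, -0, 1.684, -0.103], TCP at [0.193, 0.515, 0.25] pointing down, gripper open.
Joint ranges: [-3.1, 3.1], [-0.76, 2.03], [0.27, 2.55], [-1.08, 4.22], [0.17, 2.65], [-2.57, 2.57]. Speed limits (rad/s): [2.79, 2.79, 3.14, 3.14, 3.14, 3.14].

### API

Orientations are given as a unit quaternion [w, x, y, z].
In Python, from rig import manip gives the robot as it stands.
- The arm moves only by the shell command python3 -m handwheel 'ROWS' [OPENING]. ROWS is text: rows parted by semicolons, each of 4 numbers parted by spaces: the shift along the tool's x, y, z in cm, then the turn about the tool's z in rad. A call has 1 to 8 rows; each row is the pose to reach, as a shift and turn from the pose commanded when the call began, along the tool's axes at that moment; what a row does not reach only later rows make up. A row lasts 1/10 s, in which the tool goes at most 50 mm and 8.59 degrees, less where a joint would pass 70% of its speed; a pose out of reach is approached as far as the arm can. A call with a gripper value outside its range is refused whole. OPENING is the finger opening in cm, from 0 to 8.54, set as the call begins (- or left out, the last holds). The fingers move at their own pace and stop on an object; the grip force is fixed at half the most. Time passes only in rows, so rows that repeat a pose let the fingers close. It gives the time, the measured TCP pose, the force, the opening and the grip force at its end, in the units of the state.
- manip.state(): the state, without advancing time (a new reading comes with each control period).
- manip.snapshot(name): name is "side" or "top" or "wrist"; returns a dict with "frame" (400x640x3 uint8, red, green, blue), "range_z" (400x640 float32, m along the optical axis (not along the pixel's ray), 0 where there is no reading), "camera_matrix" (3x3 intrinsics, pixels), "view" (4x4, takes a point from world to camera coordinates); the wrist camera has in their place "tool_from_camera" (4x4, takes a point from camera to tool coordinates, whose origin is the TCP and whose axes are the flange's). Camera axes: x right, y down, z forward; pixel columns grow to the right and rows downward; lengths in m; the calibration is good to about 2 mm. The wrist camera is an equidistant fisheye: a pixel r from the principal point sees the ray r / f radians off the axis. A picture is of the moment at which its call begins: read the wrist's pose just before it.
- manip.hand_in(): hands the job in; it is judged then, once.
The state is a dict: "clock": time; "qpos": joint angles; "dq": joint speeds; "tau": joint torques, N m; "eef_pos": TCP position; "eef_rot": TCP orientation; "force": force on the tool from outside, world axes, zero at the start; "ft_torque": the same for the moment, N m; "grip_width": finger opening in m; "gripper_force": force on a finger pad.
Only numpy, scipy, OpenCV 4.12 (cv2) and the standard library are available. Lean on these libraries where they do the work, as an engineer would, in place of code of your own. Each camera call takes 0.05 s, during which the arm holds its last target. There are 200 camera calls.

## Working session

There is one attempt and no reset: what is moved stays moved. The work goes in short steps, Python scripts to look and compute and a shell command to move; the robot and the scene stay as the last step left them, time stands still between calls to the robot, and variables do not carry over. Pictures are saved under pics/ and viewed, at most 10 in all, crops included, and the job is handed in when it is done.

```bash
mkdir -p pics; ls; python3 - <<'E'
from rig import manip
import cv2, numpy as np
s=manip.state(); print({k:np.round(v,3) for k,v in s.items()}, manip.nose_length)
for n in ("top","side"):
    d=manip.snapshot(n); np.savez(f"pics/{n}0.npz",**d); cv2.imwrite(f"pics/{n}0.png",d["frame"][:,:,::-1])
    print(n,d["camera_matrix"],d["view"])
E
```

```text
pics
{'clock': np.float64(0.0), 'qpos': array([ 1.11 ,  0.088,  1.372, -0.   ,  1.684, -0.103]), 'dq': array([-0.001,  0.   , -0.001,  0.001, -0.001, -0.001]), 'tau': array([-0.0000e+00, -3.5185e+01, -3.1328e+01,  0.0000e+00,  1.0000e-02,
       -0.0000e+00]), 'eef_pos': array([0.192, 0.515, 0.249]), 'eef_rot': array([-0.   ,  0.178,  0.984, -0.001]), 'force': array([ 0.314, -1.048,  0.828]), 'ft_torque': array([-0.045,  0.012, -0.071]), 'gripper_force': np.float64(0.0), 'grip_width': np.float64(0.086)} 0.019
top [[415.99883745   0.         315.69167833]
 [  0.         415.99883745 205.98995383]
 [  0.           0.           1.        ]] [[ 0.01997921 -0.99979148  0.00422201 -0.11068637]
 [-0.9951335  -0.02029331 -0.09642351  0.58786633]
 [ 0.09648908 -0.002275   -0.99533144  1.06280184]
 [ 0.          0.          0.          1.        ]]
side [[414.26757669   0.         317.30991303]
 [  0.         414.26757669 207.14134313]
 [  0.           0.           1.        ]] [[ 0.94334816 -0.33176926 -0.00483777 -0.57706858]
 [-0.21792825 -0.60852805 -0.7630209   0.09750741]
 [ 0.25020296  0.72084865 -0.64635571  0.96268821]
 [ 0.          0.          0.          1.        ]]
```

View pics/top0.png

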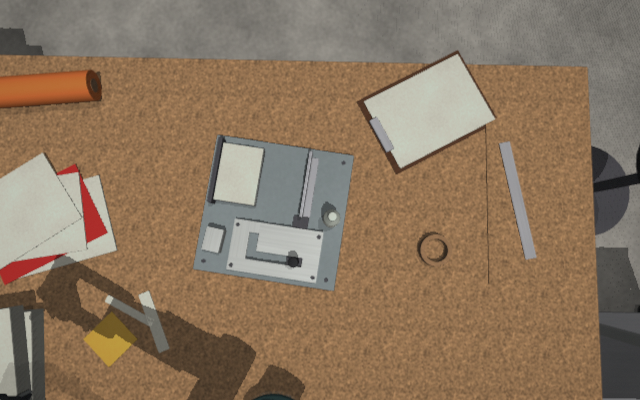

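View pics/side0.png

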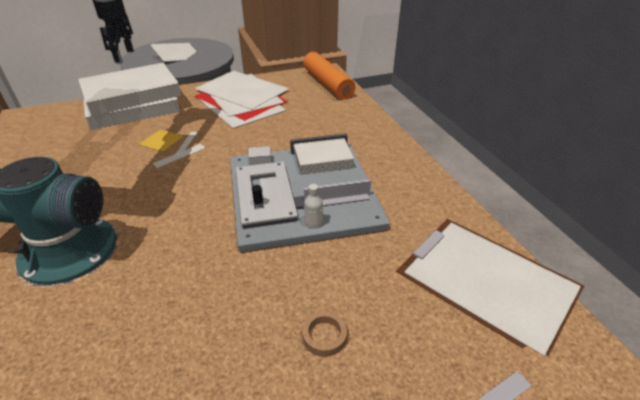

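```bash
python3 - <<'E'
import cv2,numpy as np
a=cv2.imread("pics/top0.png")[125:300,185:360]; a=cv2.resize(a,None,fx=3.4,fy=3.4,interpolation=cv2.INTER_CUBIC)
b=cv2.imread("pics/side0.png")[130:255,220:400]; b=cv2.resize(b,(200,139))
cv2.imwrite("pics/topc.png",a)
b=cv2.imread("pics/side0.png")[125:255,220:400]; cv2.imwrite("pics/sidec.png",cv2.resize(b,None,fx=4.4,fy=4.4,interpolation=cv2.INTER_CUBIC))
E
```

```text
(no output)
```

View pics/topc.png

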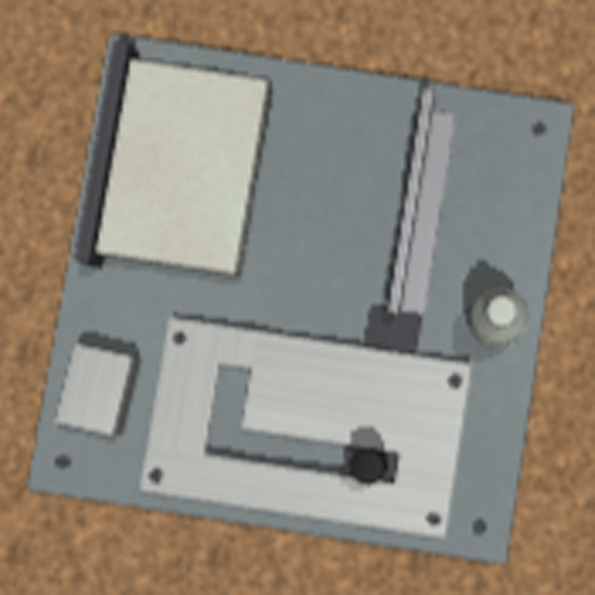

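View pics/sidec.png

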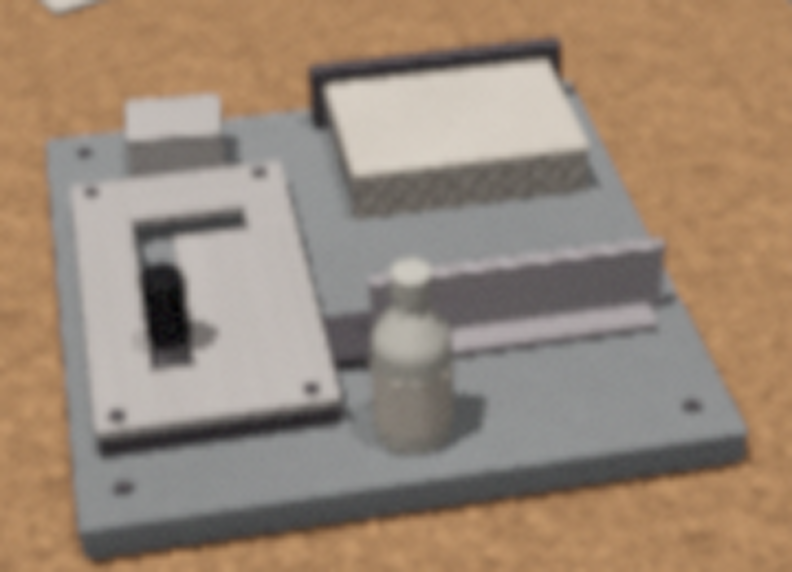

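```bash
cat > h.py <<'E'
import numpy as np, cv2
T=np.load("pics/top0.npz");S=np.load("pics/side0.npz")
tp=lambda u,v:np.array([185+(u+.5)/3.4-.5,125+(v+.5)/3.4-.5])
sp=lambda u,v:np.array([220+(u+.5)/4.4-.5,125+(v+.5)/4.4-.5])
def tri(a,b):
    X=cv2.triangulatePoints(T["camera_matrix"]@T["view"][:3],S["camera_matrix"]@S["view"][:3],a.reshape(2,1),b.reshape(2,1))[:,0]
    return X[:3]/X[3]
def onz(d,p,z):
    R,t=d["view"][:3,:3],d["view"][:3,3]; r=R.T@np.linalg.solve(d["camera_matrix"],[*p,1]); c=-R.T@t
    return c+r*(z-c[2])/r[2]
E
python3 - <<'E'
from h import *
np.set_printoptions(precision=4,suppress=True)
for n,a,b,z in [("p++",(168,313),(283,162),.05),("p-+",(140,490),(72,185),.05),("p+-",(470,360),(342,405),.05),("p--",(445,537),(98,438),.05),
  ("posttop",(370,463),(162,275),.1),("slotouter",(206,453),(136,225),.05),("shortendL",(218,365),(241,208),.05)]:
    print(n,tri(tp(*a),sp(*b)),onz(T,tp(*a),z),onz(S,sp(*b),z))
# bed frame from deck corners + plate corners in top view (rigid 2D fit)
px=[(110,33),(573,103),(505,563),(28,488)];bd=[(180,185),(180,-185),(-180,-185),(-180,185)]
pp=[(168,313),(470,360),(445,537),(140,490)];bp=[(-20,85),(-20,-145),(-150,-145),(-150,85)]
W=np.array([onz(T,tp(*p),.03)[:2] for p in px]+[onz(T,tp(*p),.05)[:2] for p in pp]);B=np.array(bd+bp)/1e3
W0,B0=W.mean(0),B.mean(0);H=(B-B0).T@(W-W0);U,s,V=np.linalg.svd(H);R=V.T@np.diag([1,np.linalg.det(V.T@U.T)])@U.T;t=W0-R@B0
print("yaw",np.arctan2(R[1,0],R[0,0]),"t",t);print("res mm",1e3*(B@R.T+t-W))
inv=lambda w:1e3*R.T@(w[:2]-t)
for n,p,z in [("post",(370,463),.1),("slot outer",(206,453),.05),("shortendL",(218,365),.05),("shortendR",(252,368),.05),("innercorner",(243,428),.05),("openend",(398,465),.05),("glue top",(503,310),.14),("tin1",(78,345),.065),("tin2",(132,355),.065),("tin3",(115,437),.065)]:
    print(n,inv(onz(T,tp(*p),z)))
print("side post",inv(onz(S,sp(162,275),.1)))
np.savez("bed.npz",R=R,t=t)
# depth check of post/plate in top
for p in [(370,463),(300,400),(60,480),(100,390)]:
    u=tp(*p);r=T["range_z"][int(round(u[1])),int(round(u[0]))];Rv,tv=T["view"][:3,:3],T["view"][:3,3]
    print(p,Rv.T@(np.linalg.solve(T["camera_matrix"],[*u,1])*r-tv))
E
```

```text
p++ [0.5545 0.1107 0.0477] [0.556  0.1099 0.05  ] [0.552  0.1077 0.05  ]
p-+ [0.4228 0.1255 0.0512] [0.4236 0.1256 0.05  ] [0.4221 0.1275 0.05  ]
p+- [ 0.523  -0.118   0.0433] [ 0.5252 -0.1184  0.05  ] [ 0.5185 -0.1248  0.05  ]
p-- [ 0.3922 -0.1021  0.0457] [ 0.3935 -0.1022  0.05  ] [ 0.3909 -0.1067  0.05  ]
posttop [ 0.4463 -0.0471  0.0999] [ 0.4487 -0.0475  0.1   ] [ 0.4439 -0.0466  0.1   ]
slotouter [0.4514 0.0782 0.046 ] [0.4519 0.0775 0.05  ] [0.4503 0.0727 0.05  ]
shortendL [0.5164 0.0715 0.0475] [0.5177 0.0709 0.05  ] [0.5143 0.0684 0.05  ]
yaw -0.13966796602556336 t [0.5689 0.0157]
res mm [[-3.1547  6.0934]
 [-6.5235  2.9086]
 [-8.3536  5.6   ]
 [-5.8372  9.1753]
 [ 4.8755 -7.308 ]
 [ 3.6654 -6.7431]
 [ 6.7018 -4.8173]
 [ 8.6263 -4.9088]]
post [-110.2468  -79.3208]
slot outer [-124.4792   44.9438]
shortendL [-58.4102  47.5403]
shortendR [-56.565   21.9442]
innercorner [-101.7982   20.8794]
openend [-110.4781  -98.0704]
glue top [   9.4958 -154.5491]
tin1 [-60.4646 150.1506]
tin2 [-61.3888 109.3196]
tin3 [-122.8012  110.8035]
side post [-115.1309  -79.0777]
(370, 463) [ 0.4486 -0.0475  0.099 ]
(300, 400) [0.4927 0.0082 0.0528]
(60, 480) [0.4286 0.1912 0.0284]
(100, 390) [0.497  0.1544 0.0678]
```

The plate and the black post agree in both views (plate 47–53 mm, post top 100 mm). The post is at about (0.447, -0.047) and the corner at about (0.462, 0.064), with bed yaw about -0.137. I'll close the fingers and go above the point behind the post.

```bash
R='-44.6 -48.2 5 -0.22'; python3 -m handwheel '-44.6 -48.2 5 -0.22;-44.6 -48.2 5 -0.22;-44.6 -48.2 5 -0.22;-44.6 -48.2 5 -0.22;-44.6 -48.2 5 -0.22;-44.6 -48.2 5 -0.22;-44.6 -48.2 5 -0.22;-44.6 -48.2 5 -0.22' 0
```

```text
clock: 0.9
eef_pos: [0.3436, 0.1449, 0.2196]
eef_rot: [0.0, 0.069, 0.998, 0.0]
force: [1.3, 0.7, 0.3]
grip_width: -0.0002
gripper_force: 0.0
```

```bash
python3 -m handwheel '-12.9 -22.1 2 0;-12.9 -22.1 2 0;-12.9 -22.1 2 0;-12.9 -22.1 2 0;-12.9 -22.1 2 0;-12.9 -22.1 2 0;-12.9 -22.1 2 0;-12.9 -22.1 2 0' 0
cat > st.py <<'E'
from rig import manip
from h import *
import sys
s=manip.state();p=s["eef_pos"];ex=np.array([.9906,-.137]);ey=np.array([.137,.9906])
post=np.array([.447,-.0472]);d=p[:2]-post
print("tcp",p.round(4),"rel start post: x %.1f y %.1f mm"%(1e3*d@ex,1e3*d@ey),"F bed x %.1f y %.1f z %.1f"%(s["force"][:2]@ex,s["force"][:2]@ey,s["force"][2]),"nose",manip.nose_length,s["eef_rot"].round(3),"t",s["clock"])
if len(sys.argv)>1:
    f=[manip.snapshot(n)["frame"] for n in ("top","side")]
    a=cv2.resize(f[0][190:300,200:360],(800,550)) if 0 else cv2.resize(f[0][200:300,200:360],(480,300),interpolation=cv2.INTER_CUBIC)
    b=cv2.resize(f[1][100:250,180:420],(480,300),interpolation=cv2.INTER_CUBIC)
    cv2.imwrite("pics/"+sys.argv[1],np.vstack([a,b])[:,:,::-1])
E
python3 st.py a1.png
```

```text
clock: 1.7
eef_pos: [0.4406, -0.089, 0.1997]
eef_rot: [-0.001, 0.069, 0.998, 0.001]
force: [-0.2, 0.1, 0.2]
grip_width: 0.0002
gripper_force: 0.0
tcp [ 0.4406 -0.089   0.1997] rel start post: x -0.6 y -42.3 mm F bed x -0.2 y 0.0 z 0.2 nose 0.019 [-0.001  0.069  0.998  0.001] t 1.7
```

View pics/a1.png

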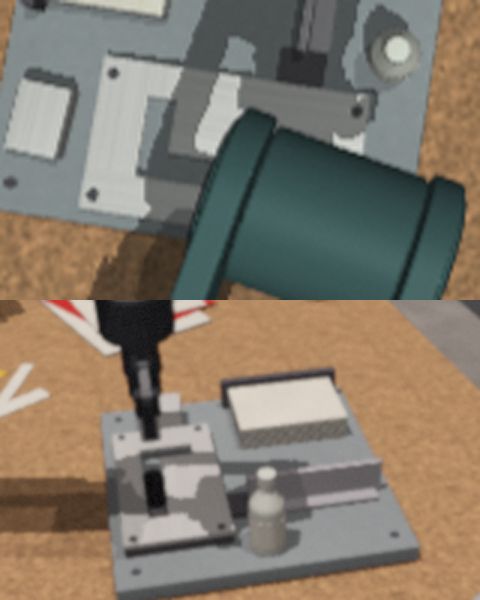

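The side view shows the closed fingers above and behind the post (crop 155,490), with the bottle at (265,510) well clear. Next I descend.

```bash
python3 -m handwheel '0 -0.4 4 0;0 -0.4 7 0;0 -0.4 9 0;0 -0.4 10 0;0 -0.4 11 0;0 -0.4 11 0;0 -0.4 11 0'; python3 st.py a2.png
```

```text
clock: 2.5
eef_pos: [0.4411, -0.0938, 0.091]
eef_rot: [0.001, 0.069, 0.998, -0.0]
force: [0.4, 0.5, 0.3]
grip_width: -0.0002
gripper_force: 0.0
tcp [ 0.4411 -0.0938  0.091 ] rel start post: x 0.5 y -46.9 mm F bed x 0.3 y 0.5 z 0.3 nose 0.019 [ 0.001  0.069  0.998 -0.   ] t 2.5
```

View pics/a2.png

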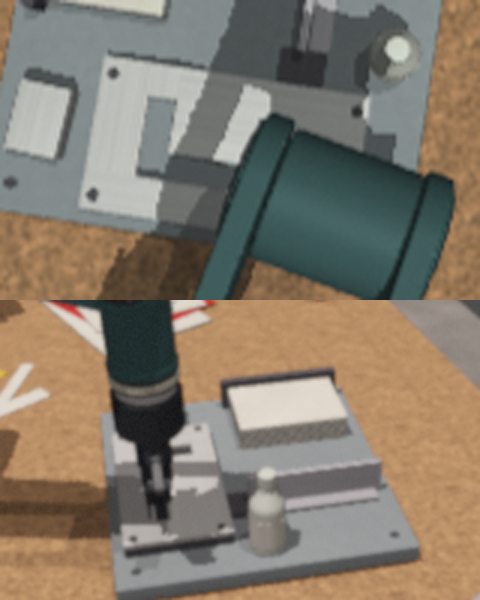

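The fingers are down behind the post, with no contact. I start pushing gently.

```bash
python3 -m handwheel '0 0.5 0 0;0 1 0 0;0 1.4 0 0;0 1.8 0 0;0 2.2 0 0;0 2.6 0 0;0 3 0 0;0 3.4 0 0'; python3 st.py;  python3 -m handwheel '0 0.5 0 0;0 1 0 0;0 1.5 0 0;0 2 0 0;0 2.5 0 0;0 3 0 0;0 3.5 0 0;0 4 0 0'; python3 st.py
```

```text
clock: 3.4
eef_pos: [0.4451, -0.0603, 0.09]
eef_rot: [-0.0, 0.069, 0.998, -0.0]
force: [-0.4, -3.7, 0.4]
grip_width: -0.0001
gripper_force: 1.7
tcp [ 0.4451 -0.0603  0.09  ] rel start post: x -0.1 y -13.2 mm F bed x 0.1 y -3.7 z 0.4 nose 0.019 [-0.     0.069  0.998 -0.   ] t 3.4
clock: 4.2
eef_pos: [0.4505, -0.0201, 0.09]
eef_rot: [-0.0, 0.069, 0.998, 0.0]
force: [-2.4, -3.5, 0.5]
grip_width: 0.0002
gripper_force: 1.7
tcp [ 0.4505 -0.0201  0.09  ] rel start post: x -0.2 y 27.3 mm F bed x -1.8 y -3.8 z 0.5 nose 0.019 [-0.     0.069  0.998  0.   ] t 4.2
```

```bash
python3 -m handwheel '0 0.5 0 0;0 1 0 0;0 1.5 0 0;0 2 0 0;0 2.5 0 0;0 3 0 0;0 3.5 0 0;0 4 0 0'; python3 st.py; python3 -m handwheel '0 0.2 0 0;0 0.4 0 0;0 0.6 0 0;0 0.8 0 0;0 0.9 0 0;0 1.0 0 0;0 1.0 0 0'; python3 st.py a3.png
```

```text
clock: 5.0
eef_pos: [0.4561, 0.0195, 0.09]
eef_rot: [-0.0, 0.069, 0.998, 0.0]
force: [-1.7, -3.4, 1.8]
grip_width: -0.0001
gripper_force: 1.7
tcp [0.4561 0.0195 0.09  ] rel start post: x -0.1 y 67.3 mm F bed x -1.2 y -3.6 z 1.8 nose 0.019 [-0.     0.069  0.998  0.   ] t 5.0
clock: 5.7
eef_pos: [0.4575, 0.0292, 0.0899]
eef_rot: [-0.0, 0.069, 0.998, 0.0]
force: [-2.3, -2.6, 1.2]
grip_width: 0.0003
gripper_force: 1.2
tcp [0.4575 0.0292 0.0899] rel start post: x -0.1 y 77.1 mm F bed x -1.9 y -2.9 z 1.2 nose 0.019 [-0.     0.069  0.998  0.   ] t 5.7
```

View pics/a3.png

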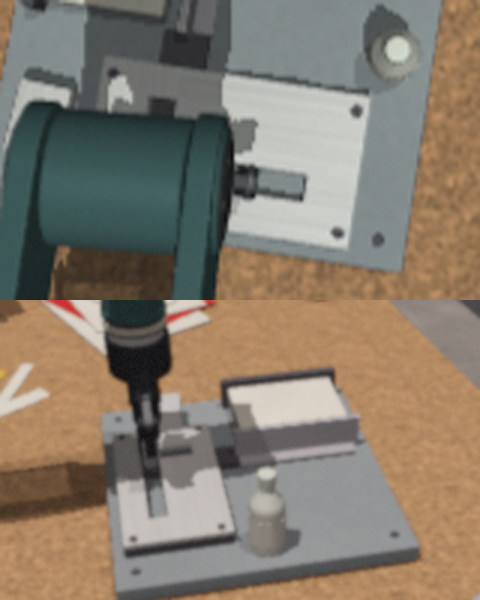

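The gauge now stands almost against the pad (side crop 290,430) and the post is near the corner. I creep on until the force rises.

```bash
for i in 1; do python3 -m handwheel '0 0.1 0 0;0 0.2 0 0;0 0.3 0 0;0 0.4 0 0;0 0.4 0 0' | grep force; python3 st.py; done; python3 -m handwheel '0 0.1 0 0;0 0.2 0 0;0 0.2 0 0' | grep force; python3 st.py; python3 -m handwheel '0 0.1 0 0;0 0.2 0 0;0 0.2 0 0' | grep force; python3 st.py
```

```text
force: [-2.3, -1.2, 0.3]
gripper_force: 1.3
tcp [0.4581 0.0332 0.09  ] rel start post: x -0.0 y 81.1 mm F bed x -2.1 y -1.5 z 0.3 nose 0.019 [0.    0.069 0.998 0.   ] t 6.3
force: [-1.0, -2.1, -0.4]
gripper_force: 1.3
tcp [0.4583 0.0351 0.0899] rel start post: x -0.0 y 83.1 mm F bed x -0.7 y -2.2 z -0.4 nose 0.019 [0.    0.069 0.998 0.   ] t 6.6
force: [-0.8, -2.1, -0.4]
gripper_force: 1.3
tcp [0.4586 0.0371 0.09  ] rel start post: x -0.1 y 85.1 mm F bed x -0.5 y -2.2 z -0.4 nose 0.019 [0.    0.069 0.998 0.   ] t 6.9
```

```bash
python3 -m handwheel '0 0.1 0 0;0 0.2 0 0;0 0.2 0 0' | grep force; python3 st.py; python3 -m handwheel '0 0.1 0 0;0 0.2 0 0;0 0.2 0 0' | grep force; python3 st.py
```

```text
force: [-2.9, -1.9, -0.3]
gripper_force: 1.3
tcp [0.4589 0.0391 0.09  ] rel start post: x -0.1 y 87.1 mm F bed x -2.6 y -2.3 z -0.3 nose 0.019 [-0.     0.069  0.998  0.   ] t 7.2
force: [-1.0, -3.5, 0.6]
gripper_force: 1.3
tcp [0.4591 0.0411 0.09  ] rel start post: x -0.1 y 89.1 mm F bed x -0.5 y -3.6 z 0.6 nose 0.019 [-0.     0.069  0.998  0.   ] t 7.5
```

```bash
python3 -m handwheel '0 0.1 0 0;0 0.1 0 0' | grep ' force\|^force'; python3 st.py; python3 -m handwheel '0 0.1 0 0;0 0.1 0 0' | grep '^force'; python3 st.py
```

```text
force: [-2.1, -2.3, -1.2]
tcp [0.4593 0.042  0.09  ] rel start post: x -0.1 y 90.0 mm F bed x -1.8 y -2.5 z -1.2 nose 0.019 [0.    0.069 0.998 0.   ] t 7.7
force: [-1.9, -4.6, 0.2]
tcp [0.4593 0.0421 0.09  ] rel start post: x -0.1 y 90.2 mm F bed x -1.2 y -4.8 z 0.2 nose 0.019 [-0.     0.069  0.998 -0.001] t 7.9
```

```bash
python3 -m handwheel '0 0.1 0 0;0 0.1 0 0' | grep '^force'; python3 st.py
```

```text
force: [-2.2, -8.4, 1.1]
tcp [0.4593 0.0423 0.09  ] rel start post: x -0.1 y 90.3 mm F bed x -1.0 y -8.6 z 1.1 nose 0.019 [-0.     0.069  0.998 -0.002] t 8.1
```

Hard stop at the far end (force rising, no more motion). I back off and go round to the -x side of the post.

```bash
python3 -m handwheel '0 -0.7 0 0;0 -1.5 0 0;2 -1.5 0 0;4.5 -1.5 0 0;4.5 0 0 0;4.5 2 0 0;4.5 2.4 0 0;4.5 2.4 0 0'; python3 st.py a4.png
```

```text
clock: 8.9
eef_pos: [0.4186, 0.0741, 0.0903]
eef_rot: [0.0, 0.068, 0.998, 0.0]
force: [-0.2, 0.5, -0.1]
grip_width: -0.0003
gripper_force: 0.0
tcp [0.4186 0.0741 0.0903] rel start post: x -44.8 y 116.3 mm F bed x -0.3 y 0.5 z -0.1 nose 0.019 [0.    0.068 0.998 0.   ] t 8.9
```

View pics/a4.png

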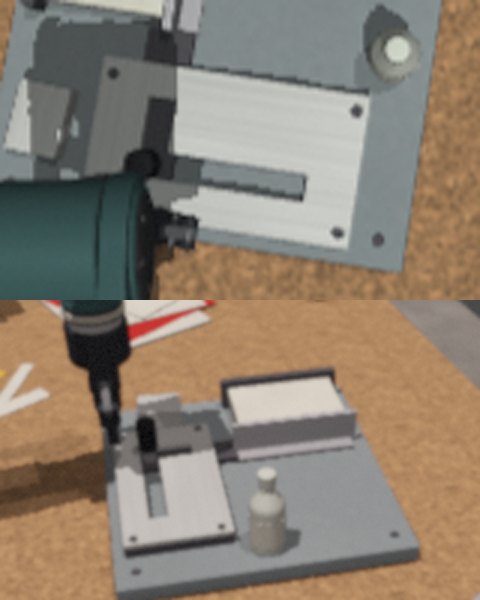

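The post stands at the corner (top crop 143,160) with the fingers clear to its -x side. I check the alignment, then push.

```bash
python3 - <<'E'
from h import *
w=onz(T,(200+143.5/3-.5,200+160/3-.5),.1);d=w[:2]-[.447,-.0472];print(w,d@[.9906,-.137],d@[.137,.9906])
E
python3 -m handwheel '-0.4 0 0 0;-0.8 0 0 0;-1.2 0 0 0;-1.6 0 0 0;-2 0 0 0;-2.4 0 0 0;-2.4 0 0 0'; python3 st.py
```

```text
[0.46566575 0.06469968 0.1       ] 0.003160037022471251 0.11340503331389652
clock: 9.7
eef_pos: [0.4425, 0.0704, 0.0899]
eef_rot: [0.0, 0.069, 0.998, -0.0]
force: [0.7, 0.6, 0.6]
grip_width: 0.0001
gripper_force: 0.0
tcp [0.4425 0.0704 0.0899] rel start post: x -20.6 y 115.9 mm F bed x 0.6 y 0.7 z 0.6 nose 0.019 [ 0.     0.069  0.998 -0.   ] t 9.7
```

```bash
python3 -m handwheel '-0.4 0 0 0;-0.8 0 0 0;-1.2 0 0 0;-1.6 0 0 0;-2 0 0 0;-2.4 0 0 0;-2.8 0 0 0;-3.2 0 0 0'; python3 st.py
```

```text
clock: 10.5
eef_pos: [0.474, 0.0662, 0.0899]
eef_rot: [-0.0, 0.069, 0.998, 0.0]
force: [-1.7, 1.4, 0.0]
grip_width: 0.0003
gripper_force: 1.1
tcp [0.474  0.0662 0.0899] rel start post: x 11.2 y 116.0 mm F bed x -1.9 y 1.1 z 0.0 nose 0.019 [-0.     0.069  0.998  0.   ] t 10.5
```

```bash
python3 -m handwheel '-0.2 0 0 0;-0.4 0 0 0;-0.6 0 0 0;-0.6 0 0 0'|grep ^force; python3 st.py
```

```text
force: [-0.8, 0.8, 0.1]
tcp [0.48   0.0652 0.09  ] rel start post: x 17.3 y 115.9 mm F bed x -0.9 y 0.7 z 0.1 nose 0.019 [0.    0.069 0.998 0.   ] t 10.9
```

```bash
python3 -m handwheel '-0.1 0 0 0;-0.2 0 0 0;-0.2 0 0 0'|grep ^force; python3 st.py;python3 -m handwheel '-0.1 0 0 0;-0.1 0 0 0'|grep ^force; python3 st.py
```

```text
force: [-4.6, 2.5, 1.1]
tcp [0.481  0.0651 0.0899] rel start post: x 18.3 y 115.9 mm F bed x -4.9 y 1.8 z 1.1 nose 0.019 [-0.001  0.069  0.998  0.   ] t 11.2
force: [-7.5, 1.7, 4.5]
tcp [0.4811 0.0651 0.0899] rel start post: x 18.4 y 115.9 mm F bed x -7.6 y 0.6 z 4.5 nose 0.019 [-0.002  0.069  0.998  0.   ] t 11.4
```

```bash
python3 -m handwheel '-0.1 0 0 0;-0.1 0 0 0'|grep ^force; python3 st.py;python3 -m handwheel '-0.1 0 0 0;-0.1 0 0 0'|grep ^force; python3 st.py
```

```text
force: [-10.0, 1.7, 5.8]
tcp [0.4812 0.0651 0.0899] rel start post: x 18.4 y 115.9 mm F bed x -10.1 y 0.3 z 5.8 nose 0.019 [-0.003  0.069  0.998  0.   ] t 11.6
force: [-14.0, 2.7, 8.0]
tcp [0.4812 0.0651 0.0899] rel start post: x 18.5 y 115.9 mm F bed x -14.2 y 0.8 z 8.0 nose 0.019 [-0.004  0.069  0.998  0.   ] t 11.8
```

Firm stop. I back off, rise clear and look.

```bash
python3 -m handwheel '1 0 0 0;3 0 0 0;5 0 0 0;6 0 -3 0;8 0 -8 0;12 -4 -12 0;14 -8 -14 0;14 -8 -14 0'; python3 -m handwheel '0 -5 0 0;0 -10 -2 0;0 -15 -4 0;0 -20 -4 0;0 -20 -4 0'; python3 st.py a5.png; python3 - <<'E'
from rig import manip
import cv2
f=manip.snapshot("top")["frame"][125:300,185:360];cv2.imwrite("pics/topc2.png",cv2.resize(f,None,fx=3.4,fy=3.4,interpolation=cv2.INTER_CUBIC)[:,:,::-1])
E
```

```text
clock: 12.6
eef_pos: [0.3351, 0.0027, 0.2339]
eef_rot: [0.005, 0.07, 0.998, -0.001]
force: [0.5, 0.2, 0.5]
grip_width: -0.0001
gripper_force: 0.0
clock: 13.1
eef_pos: [0.3068, -0.1989, 0.2712]
eef_rot: [0.001, 0.073, 0.997, -0.003]
force: [-0.2, -0.3, -0.5]
grip_width: -0.0001
gripper_force: 0.0
tcp [ 0.3068 -0.1989  0.2712] rel start post: x -118.1 y -169.5 mm F bed x -0.1 y -0.3 z -0.5 nose 0.019 [ 0.001  0.073  0.997 -0.003] t 13.1
```

View pics/topc2.png

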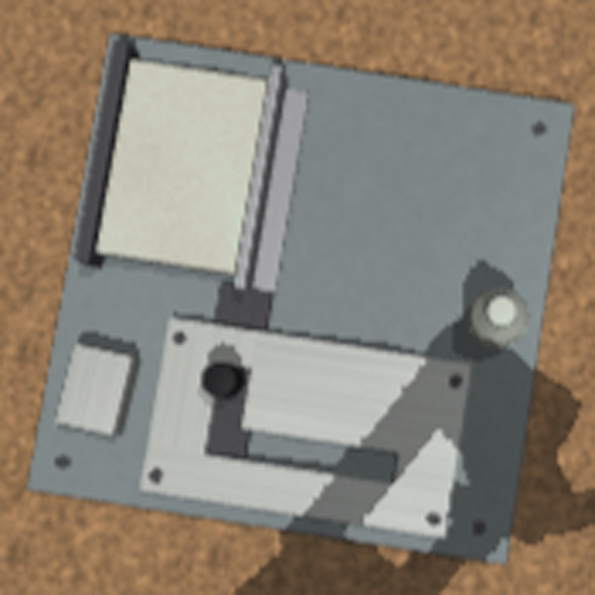

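The post stands at the end of the short leg (222,380), the gauge is against the pad (255,180), and the bottle and tin haven't moved. Last, I check the travel numerically.

```bash
python3 - <<'E'
from h import *
w=onz(T,tp(222,380),.1);c=onz(T,tp(370,463),.1)
d=(w-c)[:2];print(d@[.9906,-.137],d@[.137,.9906])
E
```

```text
0.041552542877276596 0.11409198498706723
```

The 41.6 mm is measured from a start that was already about 2–3 mm into the slot's play. Against the slot itself the post is about 44 mm from the corner, at a firm 14 N stop, so it's home.

```bash
python3 -c "
from rig import manip
print(manip.hand_in())"
```

```text
the job is handed in; nothing more can be done
None
```

I pushed the post to the corner and then home against a firm stop, with the gauge against the pad; the last picture shows the bottle and tin unmoved (the tape roll was out of that view, and the arm never went near it), and the job is handed in at about 13 s, with no verdict returned.

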